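# Dog down the demonstration porthole

## Robot

A 6-joint arm with a two-finger parallel gripper is mounted at the origin on the work surface. World frame = base frame: x ahead of the robot, y to its left, z up, the work surface at z = 0. Lengths are in mm, angles in rad, forces in N, time in s.
With the tool pointing down it reaches from about 275 to 750 mm from the base axis. Payload 10.2 kg.
Tool frame: the origin (TCP) lies at the very end of the fingers, on their centre line; the grasp point (between the pads) lies 19 mm behind it; z points along the fingers, x is the direction in which the jaws open and shut, and the axes are right-handed (so a half turn about z gives the same grasp; the last joint's range is limited). The gripper opens to 85 mm and grips with 20 to 120 N. Pads are 22 mm wide; open, the fingers measure 114 mm over their backs; the gripper's body (76 mm by 85 mm) begins 54 mm behind the grasp point. The pads swing forward as they close: fully open they stand 13 mm farther back than shut.
Start: joints at [-1.47, 0.313, 1.498, -0, 1.331, -0.223], TCP at [167.027, -497.728, 231.294] pointing down, gripper open.
Joint ranges: [-2.94, 2.94], [-0.97, 2.17], [0.19, 2.56], [-1.23, 4.37], [0.02, 3.11], [-2.88, 2.88]. Speed limits (rad/s): [2.39, 2.39, 3.01, 3.14, 3.14, 3.14].

## Interface

Orientations are given as a rotation vector (axis times angle).
In Python, from bench import r, cams gives the robot as it stands.
- The arm moves only by the tool drive_tool, never from a script. Its argument "targets" is a list of rows, each a list of 7 numbers: the shift along the tool's x, y, z in m, then the turn, a rotation vector about the tool's x, y, z in degrees, then the opening, from 0 (shut) to 1 (fully open). In form: [[dx, dy, dz, rx, ry, rz, grip], ...]. A call has 1 to 5 rows; each row is the pose to reach, as a shift and turn from the pose commanded when the call began, along the tool's axes at that moment; what a row does not reach only later rows make up. A row lasts 1/8 s, in which the tool goes at most 62.5 mm and 10.7 degrees, less where a joint would pass 70% of its speed; a pose out of reach is approached as far as the arm can. A call with a gripper value outside its range is refused whole. The fingers move at their own pace and stop on an object; "grip_force" is the grip in N (left out, the last holds). Time passes only in rows, so rows that repeat a pose let the fingers close. It gives the time, the measured TCP pose, the force and the opening at its end, in the units of the state.
- r.sense(): the state, without advancing time (a new reading comes with each control period).
- cams.grab_frame(name): name is "scene" or "top"; returns a dict with "pixels" (480x640x3 uint8, red, green, blue), "fovy" (degrees; the focal length in pixels is half the picture's height over the tangent of half this angle, whatever the lens; pixels are square), "cx", "cy" (the principal point, pixels), "R" (3x3) and "t" (3): a world point X has camera coordinates R X + t. Camera axes: x right, y down, z forward; pixel columns grow to the right and rows downward; lengths in mm; the calibration is good to about 2 mm. A picture is of the moment at which its call begins. There is no depth.
- r.sign_off(): hands the job in, once; it reports no verdict.
The state is a dict: "time_s": time; "q": joint angles; "dq": joint speeds; "tau": joint torques, N m; "position": TCP position; "eef_rot": TCP orientation; "contact_force": force on the tool from outside, world axes, zero at the start; "wrist_torque": the same for the moment, N m; "grip_width": opening from 0.0 (shut) to 1.0 (fully open).
Only numpy, scipy, OpenCV 4.12 (cv2) and the standard library are available. Lean on these libraries where they do the work, as an engineer would, in place of code of your own. Each camera call takes 0.05 s, during which the arm holds its last target. There are 200 camera calls.

## Task

The clamp (dog) of the demonstration porthole on the shop counter has been left undone. With a fingertip push its swing bolt upright into the fork of the porthole's frame, then spin the wing nut down with repeated fingertip strokes on its wings, clockwise from above, until it is snug on the fork. Push gently, never pinch or grip anything, leave the panel and the goods around it where they are, and finish clear of everything.

Things in the scene. Friction and masses are not known exactly. Their poses are not given: they have to be found in the camera images.
- panel: Loose white board with wooden edges, 326 x 352 mm, about 4 kg, upper face 62 mm above the counter. Origin: centre of its underside; z up; +x points from the porthole's middle to its dog. Closed round steel porthole lying on it, centre at (-22, 0) mm: flange 210 mm across, up to 68 mm high; sash ring with glass 176 mm across, up to 84 mm. Heights above the counter. Weight and rubber feet hold it.
- dog_pivot (a point): Point on the panel: centre of the horizontal pivot pin of the swing bolt, at (84, 0, 76) mm in the panel's frame. The pin runs along the panel's y axis.
- fork (a point): Point on the panel at (84, 0, 96) mm in its frame: top of the fork (two steel prongs on the sash, 30 mm wide over all across y), in the middle of its slot, where the underside of the wing nut comes to sit. The upright bolt's axis is the vertical through this point and dog_pivot.
- swing_bolt: Steel bolt, 10 mm thick, from the pivot pin to its end 45 mm away. Origin on the pivot pin; its own z axis runs along the bolt, its y axis along the pin.
- bolt_swing (a joint): Lean of the swing bolt about its pin, rad. 0: upright in the fork, a stop that gives springily by up to 4 mm. Grows as the bolt leans outwards, along the panel's +x, away from the glass, up to 1.1; starts between 0.4 and 0.8. Friction, 0.1 N m, keeps it where it is left: 2.5 N moves it at the level of the ears when upright, more if pushed lower; a push outwards tips it out again.
- wing_nut: Brass wing nut on the swing bolt, 61 mm over its two opposite wings, 30 mm high. Origin: centre of its underside; z along the bolt to its end, x along the wings. Hub 21 mm across, 12 mm high. The wings are 5 mm thick, slope up from the hub and end in round ears of 20 mm diameter centred 20.5 mm from the axis, 20 mm above the underside. The bolt's end stands 23 to 26 mm above the underside.
- nut_turn (a joint): Turn of the wing nut, rad. 0: seated on the fork, wings along the panel's x. Grows counterclockwise from above (undoing), 6.28 and 1.5 mm rise a turn, up to a stop at 9; starts between 3.9 and 5.5. The wings' direction in the panel is this angle. Turning takes about 1.2 N at an ear; it stays where left. Seated, it gives springily (gasket): from 3 N, 8 N after 1 rad, and springs back to 0.
- wing_tip (a point): Outermost point of one wing of the wing nut, 30.5 mm from the axis and 20 mm above the nut's underside, along the nut's +x.
- shackle: Bystander: stainless bow shackle, about 62 x 50 x 10 mm, lying on the board at one corner beside the dog. Origin: its underside, in the bow.
- pulley: Bystander: small black and white pulley block with a steel head, about 64 x 46 x 19 mm, lying on the board at the other corner beside the dog. Origin: centre of the underside of its wheel.
- winch_handle: Bystander: aluminium winch handle with a black grip, about 240 x 175 x 34 mm, lying on the counter to the robot's left of the panel. Origin: under the middle of its arm.
- polish_can: Bystander: upright can of polish, 66 mm across, 150 mm high, on the counter to the robot's right of the panel. Origin: centre of its underside.

How it is judged:
By the outcome, as a careful person would: the job done as asked, in the order asked, and still so for the second after the job is handed in, with the robot touching nothing.
It also fails if it takes over 58 s, if anything falls off the work surface, if the arm or the gripper's body presses on something with over 40 N, if the wrist force passes 120 N, or if a joint passes its speed limit or range.

## Working session

There is one attempt and no reset: what is moved stays moved. The work goes in short steps, Python scripts to look and compute and a tool call to move; the robot and the scene stay as the last step left them, time stands still between calls to the robot, and variables do not carry over. Pictures are saved under pics/ and viewed, about 8 in all and at most 12, crops included, and the job is handed in when it is done.

Besides the shell and the picture viewer there is one more tool, called as name([rows], argument=value, ...), one row to a line, values as JSON. drive_tool: Moves the arm, as the interface text tells. Its arguments: {"type":"object","properties":{"targets":{"type":"array"},"grip_force":{"type":"number"}},"required":["targets"]}

```bash
ls; mkdir -p pics; python3 - <<'E'
from bench import r,cams
import cv2,numpy as np
s=r.sense(); print({k:np.round(v,3) for k,v in s.items()})
for n in("scene","top"):
    f=cams.grab_frame(n); cv2.imwrite(f"pics/{n}0.png",f["pixels"][:,:,::-1])
    print(n,f["fovy"],f["cx"],f["cy"],np.round(f["R"],4).tolist(),np.round(f["t"],1), np.round(-np.array(f["R"]).T@f["t"]))
E
```

```text
pics
{'time_s': np.float64(0.0), 'q': array([-1.47 ,  0.313,  1.498, -0.   ,  1.331, -0.223]), 'dq': array([-0.001,  0.   , -0.001, -0.   , -0.   , -0.   ]), 'tau': array([-0.0000e+00, -4.1226e+01, -2.5975e+01, -0.0000e+00,  4.0000e-03,
       -0.0000e+00]), 'position': array([ 166.997, -497.449,  230.733]), 'eef_rot': array([-2.550e+00,  1.834e+00,  1.000e-03]), 'contact_force': array([0.714, 0.193, 0.211]), 'wrist_torque': array([ 0.013,  0.028, -0.016]), 'grip_width': np.float64(0.996)}
scene 42.31773786204084 310.677519389755 241.8133072712699 [[-0.4327, 0.9015, 0.0085], [0.674, 0.3296, -0.6611], [-0.5988, -0.2803, -0.7502]] [ 220.5 -295.2 1885.1] [1423.  427. 1217.]
top 50.07600661702152 328.8448175183675 239.31804722370453 [[0.0153, -0.9996, -0.0223], [-0.9986, -0.0142, -0.0507], [0.0503, 0.023, -0.9985]] [  18.3  554.5 1364.6] [ 485.   -5. 1391.]
```

View pics/top0.png

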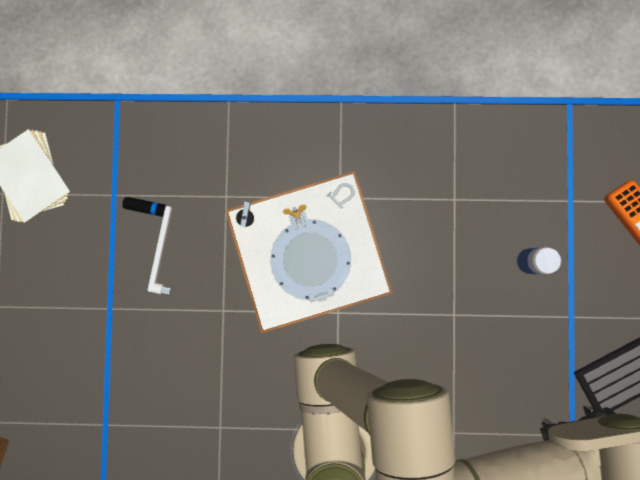

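View pics/scene0.png

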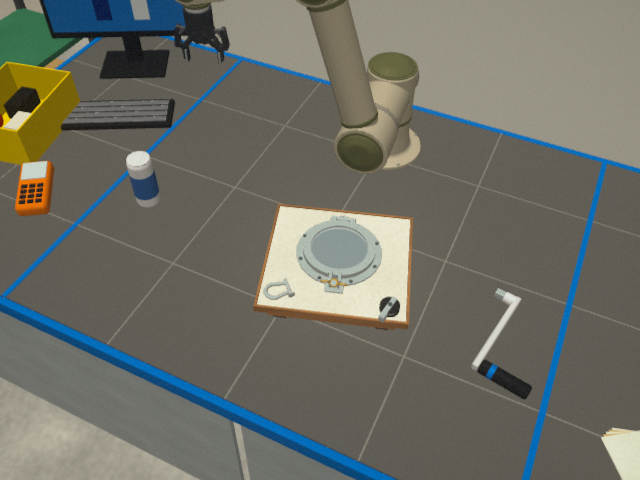

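The top view shows the panel with corners at about (228,211), (354,173), (390,292) and (263,331), and the brass nut at about (295,213). The shackle is at (342,190) and the pulley at (245,215). In the scene view the nut is at about (334,283).

```bash
cat > h.py <<'E'
import cv2,numpy as np
from bench import r,cams
def K(f):
    F=240/np.tan(np.radians(f["fovy"])/2); return np.array([[F,0,f["cx"]],[0,F,f["cy"]],[0,0,1]])
def ray(f,p):
    R=np.array(f["R"]);t=np.array(f["t"]);d=R.T@np.linalg.inv(K(f))@np.array([p[0],p[1],1.]);return -R.T@t,d
def cast(f,p,z):
    c,d=ray(f,p);return c+d*(z-c[2])/d[2]
def proj(f,X):
    q=K(f)@(np.array(f["R"])@np.array(X,float)+np.array(f["t"]));return q[:2]/q[2]
def tri(fa,pa,fb,pb):
    a,u=ray(fa,pa);b,v=ray(fb,pb);k=np.linalg.lstsq(np.stack([u,-v],1),b-a,rcond=None)[0]
    return (a+u*k[0]+b+v*k[1])/2, np.linalg.norm(a+u*k[0]-b-v*k[1])
def crop(f,c,h,s,name):
    x,y=map(int,c);p=f["pixels"][y-h:y+h,x-h:x+h,::-1];cv2.imwrite(name,cv2.resize(p,None,fx=s,fy=s,interpolation=cv2.INTER_CUBIC))
def brass(f):
    hsv=cv2.cvtColor(f["pixels"],cv2.COLOR_RGB2HSV);return cv2.inRange(hsv,(12,90,60),(30,255,255))
E
python3 - <<'E'
from h import *
T=cams.grab_frame("top");S=cams.grab_frame("scene")
for n,f,ctr in(("top",T,(309,252)),("scene",S,(336,262))):
    hsv=cv2.cvtColor(f["pixels"],cv2.COLOR_RGB2HSV)
    w=cv2.inRange(hsv,(0,0,165),(179,60,255)); 
    cs=cv2.findContours(w,cv2.RETR_EXTERNAL,cv2.CHAIN_APPROX_NONE)[0]
    c=max([c for c in cs if cv2.pointPolygonTest(cv2.convexHull(c),ctr,False)>0],key=cv2.contourArea)
    P=np.array([cast(f,p,62)[:2] for p in cv2.convexHull(c)[:,0]],np.float32)
    print(n,cv2.minAreaRect(P))
    b=brass(f)[ctr[1]-60:ctr[1]+60,ctr[0]-50:ctr[0]+50]; ys,xs=np.nonzero(b); print("brass",len(xs),xs.mean()+ctr[0]-50,ys.mean()+ctr[1]-60)
crop(T,(295,215),20,10,"pics/a.png");crop(S,(334,283),20,10,"pics/b.png")
a,b=cv2.imread("pics/a.png"),cv2.imread("pics/b.png");cv2.imwrite("pics/ab.png",np.hstack([a,b]))
E
```

```text
top ((525.9428100585938, 80.6004638671875), (331.3768615722656, 340.7341003417969), 17.790775299072266)
brass 254 302.1496062992126 232.9448818897638
scene ((522.130615234375, 77.75518798828125), (317.00482177734375, 338.0343933105469), 17.846208572387695)
brass 989 329.005055611729 287.9828109201213
```

View pics/ab.png

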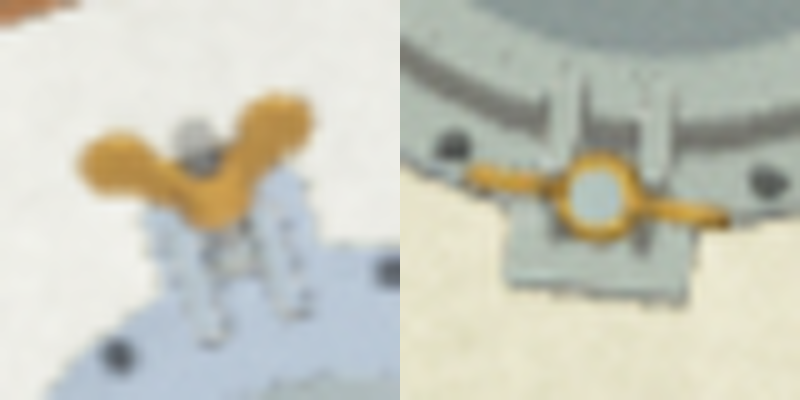

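The left half (top view) has the ears at about (287,211.3) and (302.5,207.5) and the bolt end at (294.7,208.5). The right half (scene view) has the ears at about (323,281) and (346,284.5) and the bolt end at (333.7,282.3).

```bash
cat >> h.py <<'E'
def glass(f,ctr,z=68):
    # ellipse fit of flange on board: darker/bluer than white board
    g=f["pixels"].astype(int); m=((g.max(2)<215)&(np.abs(g[:,:,0]-g[:,:,2])<40)).astype(np.uint8)
    return m
E
python3 - <<'E'
from h import *
T=cams.grab_frame("top");S=cams.grab_frame("scene")
o=-.45
e1,_1=tri(T,(287+o,211.3+o),S,(346+o,284.5+o));e2,_2=tri(T,(302.5+o,207.5+o),S,(323+o,281+o));be,_3=tri(T,(294.7+o,208.5+o),S,(333.7+o,282.3+o))
print(e1,_1,e2,_2,be,_3,np.linalg.norm(e1-e2))
# blue-grey flange outline in top
g=T["pixels"].astype(int); m=((g[:,:,2]-g[:,:,0])>12).astype(np.uint8); m[:, :240]=0;m[:,380:]=0;m[:190]=0;m[325:]=0
m=cv2.morphologyEx(m,cv2.MORPH_OPEN,np.ones((5,5),np.uint8))
c=max(cv2.findContours(m,cv2.RETR_EXTERNAL,cv2.CHAIN_APPROX_NONE)[0],key=cv2.contourArea)
P=np.array([cast(T,p,68)[:2] for p in c[:,0]])
for _ in range(6):
    A=np.c_[2*P,np.ones(len(P))];s=np.linalg.lstsq(A,(P**2).sum(1),rcond=None)[0];R=np.sqrt(s[2]+s[:2]@s[:2]);d=np.linalg.norm(P-s[:2],axis=1)-R;P=P[abs(d)<max(1.5,1.5*np.std(d))]
print("flange",s[:2],2*R,len(P))
# wood outer outline in top at z~62: saturated or white union
hsv=cv2.cvtColor(T["pixels"],cv2.COLOR_RGB2HSV)
for lo in (140,):
    w=cv2.inRange(hsv,(0,0,140),(179,255,255))|cv2.inRange(hsv,(3,100,60),(20,255,255)); w[:150]=0;w[345:]=0;w[:,:215]=0;w[:,400:]=0
    w=cv2.morphologyEx(w,cv2.MORPH_OPEN,np.ones((3,3),np.uint8))
    c=max(cv2.findContours(w,cv2.RETR_EXTERNAL,cv2.CHAIN_APPROX_NONE)[0],key=cv2.contourArea)
    print(cv2.minAreaRect(np.array([cast(T,p,62)[:2] for p in c[:,0]],np.float32)))
for c0,y in(((522,78.5),17.8),((526,80),17.8)):
    u=np.array([np.cos(np.radians(y)),np.sin(np.radians(y))]);print("porthole",c0-22*u,"dog",c0+84*u)
E
```

```text
[618.35600068 134.76827343 107.12625376] 6.392620275959159 [630.7372711   90.13857403 109.08284388] 5.919493953336663 [626.57981722 111.81315362 111.77031438] 0.7238197060435787 46.35659792355014
flange [499.50760548  72.42988452] 204.27148886910678 184
((519.7891845703125, 81.08450317382812), (342.34381103515625, 357.84271240234375), 17.68269157409668)
porthole [501.05315336  71.77470329] dog [601.97886899 104.17840562]
porthole [505.05315336  73.27470329] dog [605.97886899 105.67840562]
```

Estimates: the panel yaw is about 17.8°, the dog axis is at about (602.5, 104.8), and the bolt leans about 0.62 rad. The nut is at about 4.7 rad, with its wings across the panel. The lengths agree: 44 of 45 mm for the bolt end, and 46 mm between the visible ear centres against 41 mm (rough). Next I move over to the outside of the dog with the fingers shut.

drive_tool([
  [-0.033,-0.05,0,0,0,0,0],
  [-0.066,-0.1,0,0,0,0,0],
  [-0.099,-0.152,0,0,0,0,0],
  [-0.132,-0.204,0,0,0,0,0],
  [-0.165,-0.256,0,0,0,0,0],
], grip_force=20)

```text
time_s: 0.92
position: [358.2, -258.2, 231.5]
eef_rot: [2.55, -1.835, 0.001]
contact_force: [0.9, -0.1, -0.7]
grip_width: -0.003
```

drive_tool([
  [-0.033,-0.052,0,0,0,0,0],
  [-0.066,-0.104,0,0,0,0,0],
  [-0.099,-0.156,0,0,0,0,0],
  [-0.132,-0.208,0,0,0,0,0],
  [-0.165,-0.255,0,0,0,0,0],
])

```text
time_s: 1.55
position: [547.6, -20.4, 231.3]
eef_rot: [-2.551, 1.834, -0.0]
contact_force: [-0.2, -1.2, -0.0]
grip_width: -0.001
```

drive_tool([
  [-0.033,-0.05,0,0,0,0,0],
  [-0.066,-0.1,0,0,0,0,0],
  [-0.1,-0.15,0.02,0,0,0,0],
  [-0.1,-0.157,0.06,0,0,0,0],
  [-0.1,-0.157,0.06,0,0,0,0],
])

```text
time_s: 2.17
position: [662.2, 122.8, 167.7]
eef_rot: [2.548, -1.831, -0.009]
contact_force: [-0.4, -0.2, -0.4]
grip_width: -0.005
```

```bash
cat >> h.py <<'E'
from scipy.spatial.transform import Rotation as Ro
A=np.array([602.5,104.8]);YAW=np.radians(17.8)
u=np.array([np.cos(YAW),np.sin(YAW)]);v=np.array([-u[1],u[0]])
def pan(p):  # world xy -> offset from the bolt axis in panel axes
    d=np.array(p[:2])-A;return np.array([d@u,d@v])
def state():
    s=r.sense();M=Ro.from_rotvec(s["eef_rot"]).as_matrix();F=s["contact_force"]
    ty=np.degrees(np.arctan2(M[1,1],M[0,1])-YAW)%360
    print("t",round(s["time_s"],2),"pan",np.round(pan(s["position"]),1),"z",round(s["position"][2],1),"tooly_deg",round(ty,1),"F",np.round([F[:2]@u,F[:2]@v,F[2]],1),"q",np.round(s["q"],2))
    return s,M
E
python3 - <<'E'
from h import *
state()
T=cams.grab_frame("top");S=cams.grab_frame("scene")
crop(T,(295,208),30,10,"pics/a.png");a=cv2.imread("pics/a.png")
crop(S,(335,275),30,10,"pics/b.png");b=cv2.imread("pics/b.png")
cv2.imwrite("pics/c1.png",cv2.resize(np.hstack([a,b]),(800,400)))
E
```

```text
t 2.17 pan [62.4 -1.1] z 167.7 tooly_deg 180.8 F [-0.5 -0.  -0.4] q [ 0.01  0.7   1.06 -0.    1.39  1.26]
```

View pics/c1.png

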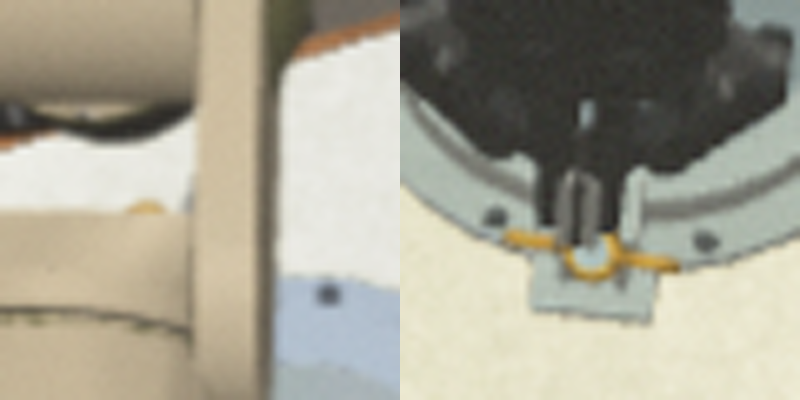

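The arm hides the dog in the top view. In the scene crop the shut fingertips are at about (575,235), in line with the hub at (590,258), and the bolt is still leaning. Next I go down outside it.

drive_tool([
  [-0.001,0,0.03,0,0,-0.8,0],
  [-0.001,0,0.06,0,0,-0.8,0],
  [-0.001,0.006,0.062,0,0,-0.8,0],
  [-0.001,0.012,0.062,0,0,-0.8,0],
  [-0.001,0.018,0.062,0,0,-0.8,0],
])

```text
time_s: 2.9
position: [646.4, 117.4, 111.5]
eef_rot: [-2.561, 1.816, -0.004]
contact_force: [0.8, 0.6, -0.2]
grip_width: 0.001
```

drive_tool([
  [0,0.004,0,0,0,0,0],
  [0,0.008,0,0,0,0,0],
  [0,0.012,0,0,0,0,0],
  [0,0.015,0,0,0,0,0],
  [0,0.018,0,0,0,0,0],
])

```text
time_s: 3.52
position: [632.9, 112.7, 113.4]
eef_rot: [-2.555, 1.811, -0.015]
contact_force: [12.2, 7.3, 16.2]
grip_width: -0.001
```

```bash
python3 - <<'E'
from h import *
state()
E
```

```text
t 3.52 pan [31.4 -1.8] z 113.4 tooly_deg 181.5 F [13.8  3.2 16.2] q [-0.01  0.67  1.27  0.    1.19  1.23]
```

The finger is too high: it is riding on the bolt end, with Fz at 16 N. I back off and go lower.

drive_tool([
  [0,-0.01,0,0,0,0,0],
  [0,-0.02,0,0,0,0,0],
  [-0.002,-0.022,0.008,0,0,0,0],
  [-0.002,-0.022,0.009,0,0,0,0],
  [-0.002,-0.022,0.009,0,0,0,0],
])

```text
time_s: 4.15
position: [648.9, 120.8, 100.0]
eef_rot: [2.563, -1.816, -0.001]
contact_force: [0.1, -0.2, -0.7]
grip_width: -0.004
```

```bash
python3 - <<'E'
from h import *
state()
S=cams.grab_frame("scene")
crop(S,(335,280),30,10,"pics/c2.png")
E
```

```text
t 4.15 pan [49.1  1.1] z 100.0 tooly_deg 181.6 F [ 0.1 -0.3 -0.7] q [ 0.01  0.72  1.2  -0.    1.22  1.24]
```

View pics/c2.png

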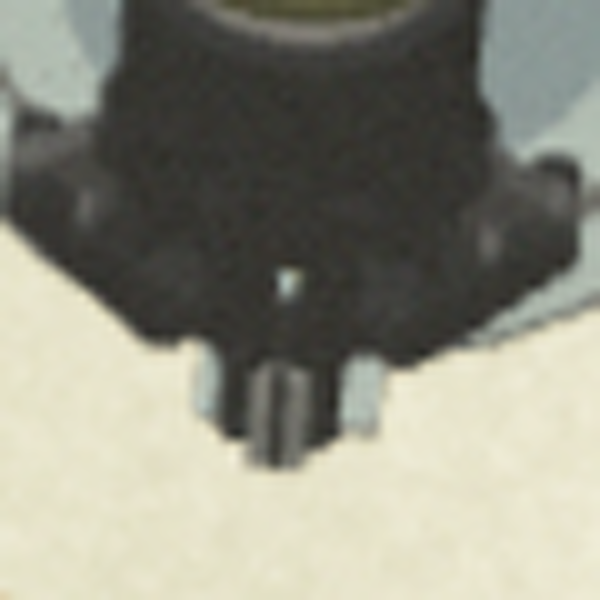

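In the crop the fingertip pads end at about (277,465), outside the dog. The tip is about 15 mm wide and hides the bolt. I push inwards from this height.

drive_tool([
  [0.001,0.004,0,0,0,1.6,0],
  [0.001,0.008,0,0,0,1.6,0],
  [0.001,0.011,0,0,0,1.6,0],
  [0.001,0.014,0,0,0,1.6,0],
  [0.001,0.017,0,0,0,1.6,0],
])

```text
time_s: 4.82
position: [634.6, 114.6, 101.4]
eef_rot: [-2.535, 1.85, -0.005]
contact_force: [5.3, 2.5, 4.7]
grip_width: 0.001
```

```bash
python3 - <<'E'
from h import *
state()
E
```

```text
t 4.83 pan [33.5 -0.5] z 101.4 tooly_deg 179.9 F [5.8 0.8 4.7] q [-0.    0.69  1.26  0.    1.19  1.26]
```

drive_tool([
  [0,0.003,0,0,0,0,0],
  [0,0.006,0,0,0,0,0],
  [0,0.009,0,0,0,0,0],
  [0,0.012,0,0,0,0,0],
  [0,0.013,0,0,0,0,0],
])

```text
time_s: 5.45
position: [624.7, 111.0, 104.4]
eef_rot: [-2.531, 1.847, -0.014]
contact_force: [10.1, 4.8, 16.0]
grip_width: -0.003
```

```bash
python3 - <<'E'
from h import *
state()
S=cams.grab_frame("scene")
crop(S,(335,280),30,10,"pics/c3.png")
E
```

```text
t 5.45 pan [23.  -0.9] z 104.4 tooly_deg 179.9 F [11.1  1.5 16. ] q [-0.01  0.66  1.31  0.    1.16  1.25]
```

View pics/c3.png

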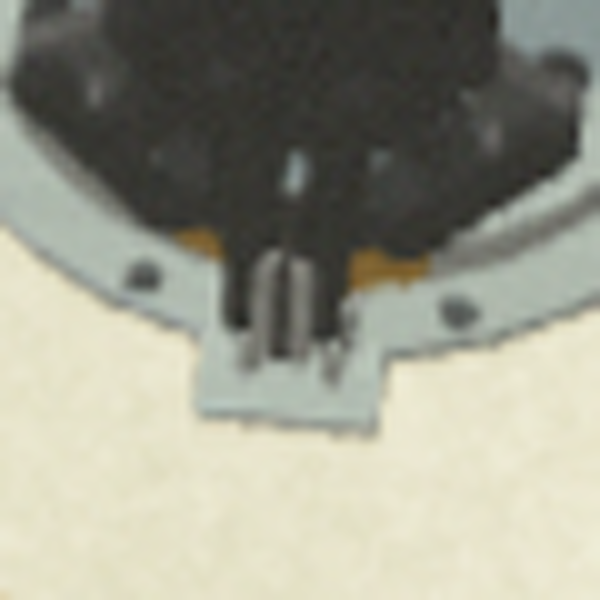

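The brass ears have moved up the picture, to about (200,240) and (390,268), so the bolt is rising. The tip is being lifted by the hub's top as that rises. I raise the finger above the hub and push on the bolt itself.

drive_tool([
  [0,0,-0.006,0,0,0,0],
  [0,0,-0.011,0,0,0,0],
  [0,0,-0.012,0,0,0,0],
  [0,0.002,-0.012,0,0,0,0],
  [0,0.004,-0.012,0,0,0,0],
])

```text
time_s: 6.12
position: [617.4, 109.1, 112.4]
eef_rot: [-2.537, 1.852, -0.001]
contact_force: [2.3, 1.1, 1.9]
grip_width: -0.0
```

```bash
python3 - <<'E'
from h import *
state()
E
```

```text
t 6.12 pan [15.5 -0.4] z 112.4 tooly_deg 180.0 F [2.6 0.3 1.9] q [-0.01  0.64  1.32  0.    1.18  1.25]
```

drive_tool([
  [0,0.001,0,0,0,0,0],
  [0,0.002,0,0,0,0,0],
  [0,0.002,0,0,0,0,0],
])

```text
time_s: 6.5
position: [615.9, 108.7, 112.6]
eef_rot: [-2.536, 1.851, -0.002]
contact_force: [6.1, 0.9, 0.1]
grip_width: 0.006
```

drive_tool([
  [0,0.001,0,0,0,0,0],
  [0,0.002,0,0,0,0,0],
  [0,0.002,0,0,0,0,0],
])

```text
time_s: 6.88
position: [614.6, 108.2, 112.8]
eef_rot: [-2.535, 1.851, -0.004]
contact_force: [7.2, 2.5, 0.1]
grip_width: -0.001
```

```bash
python3 - <<'E'
from h import *
state()
E
```

```text
t 6.88 pan [12.5 -0.5] z 112.8 tooly_deg 179.9 F [7.6 0.1 0.1] q [-0.01  0.63  1.33  0.    1.18  1.25]
```

drive_tool([
  [0,-0.01,0,0,0,0,0],
  [0,-0.03,0,0,0,0,0],
  [0.04,-0.03,-0.04,0,0,0,0],
  [0.09,-0.03,-0.06,0,0,0,0],
  [0.14,-0.03,-0.06,0,0,0,0],
])

```text
time_s: 7.5
position: [685.3, -17.6, 173.8]
eef_rot: [-2.538, 1.851, -0.002]
contact_force: [-0.7, 0.8, -1.2]
grip_width: 0.002
```

```bash
cat >> h.py <<'E'
def look(name,c=(295,212),d=(334,280)):
    T=cams.grab_frame("top");S=cams.grab_frame("scene")
    crop(T,c,20,10,"pics/a.png");crop(S,d,20,10,"pics/b.png")
    cv2.imwrite(name,np.hstack([cv2.imread("pics/a.png"),cv2.imread("pics/b.png")]))
    return T,S
def pred(T,S,th,z=116):
    for n,f in(("T",T),("S",S)):
        for k in(0,np.pi):
            p=A+20.5*(np.cos(th+k)*u+np.sin(th+k)*v);print(n,"ear",round(k),np.round(proj(f,[*p,z]),1))
        print(n,"bolt end",np.round(proj(f,[*A,121]),1))
E
python3 - <<'E'
from h import *
state();pred(*look("pics/d1.png"),4.7)
E
```

```text
t 7.5 pan [  41.4 -141.9] z 173.8 tooly_deg 180.0 F [-0.5  1.  -1.2] q [-0.2   0.72  1.01 -0.    1.41  1.06]
T ear 0 [304.7 215.1]
T ear 3 [289.  219.8]
T bolt end [296.7 217.3]
S ear 0 [326.1 271. ]
S ear 3 [344.  273.2]
S bolt end [335.1 270.7]
```

View pics/d1.png

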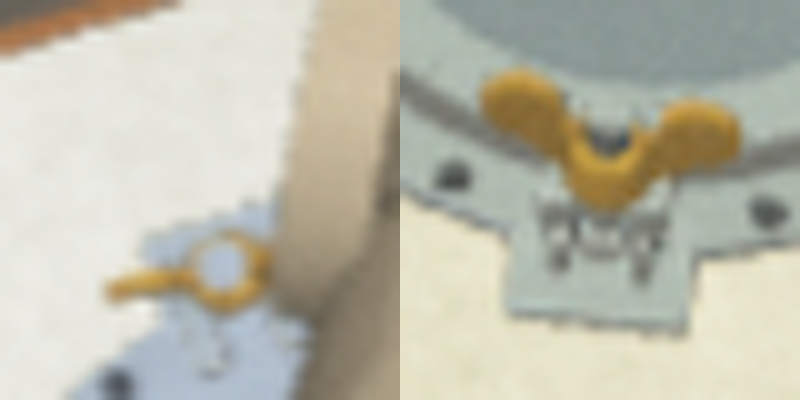

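Upright is confirmed. The top view has the bolt end at (296.5,217.9) against a predicted (296.7,217.3). The scene view has the ears at (326,270.5) and (343.5,273.5), within 0.5 px of prediction. The wings lie nearly across the panel, at a turn of about 4.6. Next I plan the strokes.

```bash
cat >> h.py <<'E'
H=13.5 # half finger + half wing
def pose(th,gap=0.,rho=22.,z=112.,yaw=None):
    t=np.radians(th);e=np.array([np.cos(t),np.sin(t)]);n=np.array([-e[1],e[0]])
    c=rho*e+(H+gap)*n;return (*c,z,th-90 if yaw is None else yaw)
def rows(targets,cmd=None):
    """cmd/targets: (px,py,z,tool-y panel deg); prints tool-frame rows in call groups of 5 each from the previous group's end"""
    if cmd is None:
        s,M=state();cmd=(*pan(s["position"]),s["position"][2],np.degrees(np.arctan2(M[1,1],M[0,1])-YAW))
    for i in range(0,len(targets),5):
        g=[];
        for t in targets[i:i+5]:
            b=np.radians(cmd[3]);ty=np.array([np.cos(b),np.sin(b)]);tx=np.array([-ty[1],ty[0]])*1.0
            d=np.array(t[:2])-cmd[:2]
            dz=(cmd[3]-t[3]+180)%360-180
            g.append([round(float(d@tx)/1000,4)*1,round(float(d@ty)/1000,4),round((cmd[2]-t[2])/1000,4),0,0,round(dz,1),0])
        print(g);cmd=targets[min(i+4,len(targets)-1)]
    return cmd
E
python3 - <<'E'
from h import *
s,M=state(); b=M[:2,0]; print("tool x panel",b@u,b@v)
st=pose(267,20); 
rows([( *st[:2],174,st[3])]*1)
arc=[(*st[:2],150,st[3]),(*st[:2],112,st[3]),pose(267,12),pose(267,5),pose(265,0)]+[pose(th,0,yaw=max(th-90,97)) for th in (257,249,240,231,222,213,204,195,187,180)]
rows(arc,(*st[:2],174,st[3]))
E
```

```text
t 7.6 pan [  40.1 -145.2] z 171.3 tooly_deg 179.7 F [-0.3  0.2 -1.2] q [-0.2   0.72  1.01 -0.    1.41  1.07]
tool x panel -0.005886582579022586 -0.9999826245594916
t 7.6 pan [  40.1 -145.2] z 171.3 tooly_deg 179.7 F [-0.3  0.2 -1.2] q [-0.2   0.72  1.01 -0.    1.41  1.07]
[[-0.1215, 0.0085, np.float64(-0.0027), 0, 0, np.float64(2.7), 0]]
[[0.0, 0.0, 0.024, 0, 0, 0, 0], [0.0, 0.0, 0.062, 0, 0, 0, 0], [-0.0, 0.008, 0.062, 0, 0, 0, 0], [-0.0, 0.015, 0.062, 0, 0, 0, 0], [0.0005, 0.0208, 0.062, 0, 0, 2, 0]]
[[0.0017, 0.0032, 0.0, 0, 0, 8, 0], [0.0029, 0.0066, 0.0, 0, 0, 16, 0], [0.0036, 0.0106, 0.0, 0, 0, 25, 0], [0.0038, 0.0146, 0.0, 0, 0, 34, 0], [0.0033, 0.0186, 0.0, 0, 0, 43, 0]]
[[0.0018, 0.0036, 0.0, 0, 0, 9, 0], [0.0031, 0.0075, 0.0, 0, 0, 18, 0], [0.0037, 0.0115, 0.0, 0, 0, 27, 0], [0.0038, 0.0151, 0.0, 0, 0, 35, 0], [0.0034, 0.0182, 0.0, 0, 0, 35, 0]]
```

drive_tool([
  [-0.05,0.004,0,0,0,1,0],
  [-0.1,0.0085,0,0,0,2.7,0],
  [-0.1215,0.0085,0.02,0,0,2.7,0],
  [-0.1215,0.0085,0.059,0,0,2.7,0],
  [-0.1215,0.0085,0.059,0,0,2.7,0],
])

```text
time_s: 8.22
position: [637.5, 97.5, 110.3]
eef_rot: [2.49, -1.908, -0.01]
contact_force: [-0.4, -0.8, 0.2]
grip_width: 0.001
```

drive_tool([
  [0,0.006,0,0,0,0,0],
  [0,0.012,0,0,0,0,0],
  [0,0.018,0,0,0,0,0],
  [0.0005,0.0208,0,0,0,2,0],
  [0.0005,0.0208,0,0,0,2,0],
])

```text
time_s: 8.85
position: [619.7, 90.8, 113.6]
eef_rot: [-2.458, 1.956, -0.001]
contact_force: [0.2, 0.1, 0.0]
grip_width: -0.006
```

```bash
python3 - <<'E'
from h import *
state();print(np.round(pose(265,0),1))
E
```

```text
t 8.85 pan [ 12.1 -18.5] z 113.6 tooly_deg 175.2 F [ 0.2 -0.   0. ] q [-0.04  0.64  1.32  0.    1.19  1.3 ]
[ 11.5 -23.1 112.  175. ]
```

```bash
python3 - <<'E'
from h import *
rows([pose(th,0,yaw=max(th-90,97)) for th in (264,257,249,240,231,222,213,204,195,187)])
E
```

```text
t 8.85 pan [ 12.1 -18.5] z 113.6 tooly_deg 175.2 F [ 0.2 -0.   0. ] q [-0.04  0.64  1.32  0.    1.19  1.3 ]
[[0.0048, 0.0006, np.float64(0.0016), 0, 0, np.float64(1.2), 0], [0.0062, 0.0034, np.float64(0.0016), 0, 0, np.float64(8.2), 0], [0.0074, 0.0068, np.float64(0.0016), 0, 0, np.float64(16.2), 0], [0.0082, 0.0108, np.float64(0.0016), 0, 0, np.float64(25.2), 0], [0.0083, 0.0148, np.float64(0.0016), 0, 0, np.float64(34.2), 0]]
[[0.0018, 0.0036, 0.0, 0, 0, 9, 0], [0.0031, 0.0075, 0.0, 0, 0, 18, 0], [0.0037, 0.0115, 0.0, 0, 0, 27, 0], [0.0037, 0.0155, 0.0, 0, 0, 36, 0], [0.0032, 0.0191, 0.0, 0, 0, 44, 0]]
```

drive_tool([
  [0.0048,0.0006,0.0016,0,0,1.2,0],
  [0.0062,0.0034,0.0016,0,0,8.2,0],
  [0.0074,0.0068,0.0016,0,0,16.2,0],
  [0.0082,0.0108,0.0016,0,0,25.2,0],
  [0.0083,0.0148,0.0016,0,0,34.2,0],
])

```text
time_s: 9.48
position: [607.3, 79.0, 111.5]
eef_rot: [-1.768, 2.597, -0.001]
contact_force: [0.7, -0.7, -0.4]
grip_width: 0.002
```

```bash
python3 - <<'E'
from h import *
state();print(np.round(pose(231,0),1))
E
```

```text
t 9.47 pan [ -3.3 -26. ] z 111.5 tooly_deg 140.7 F [ 0.5 -0.9 -0.4] q [-0.06  0.61  1.37 -0.    1.16  1.88]
[ -3.4 -25.6 112.  141. ]
```

The force is about 1 N against the push, so the nut is turning. Continuing.

drive_tool([
  [0.0018,0.0036,0,0,0,9,0],
  [0.0031,0.0075,0,0,0,18,0],
  [0.0037,0.0115,0,0,0,27,0],
  [0.0037,0.0155,0,0,0,36,0],
  [0.0032,0.0191,0,0,0,44,0],
])

```text
time_s: 10.1
position: [588.1, 82.9, 111.4]
eef_rot: [0.667, -3.069, 0.001]
contact_force: [-0.3, -1.6, -0.1]
grip_width: 0.0
```

```bash
python3 - <<'E'
from h import *
print(np.round(pose(187,0),1))
# finish to 180, then retract (gap), lift, go round outside to 350 deg wing start
rows([pose(181,0,yaw=97),pose(181,4,yaw=97),pose(181,12,z=120,yaw=101),pose(181,14,z=150,yaw=110),pose(181,14,z=165,yaw=120)])
E
```

```text
[-20.2 -16.1 112.   97. ]
t 10.1 pan [-20.4 -16.4] z 111.4 tooly_deg 96.7 F [-0.8 -1.5 -0.1] q [-0.06  0.57  1.43 -0.    1.14  2.66]
[[0.001, 0.0027, np.float64(-0.0006), 0, 0, np.float64(-0.3), 0], [0.0014, -0.0013, np.float64(-0.0006), 0, 0, np.float64(-0.3), 0], [0.0022, -0.0092, np.float64(-0.0086), 0, 0, np.float64(-4.3), 0], [0.0024, -0.0112, np.float64(-0.0386), 0, 0, np.float64(-13.3), 0], [0.0024, -0.0112, np.float64(-0.0536), 0, 0, np.float64(-23.3), 0]]
```

drive_tool([
  [0.001,0.0027,0,0,0,0,0],
  [0.0014,-0.0013,0,0,0,0,0],
  [0.0022,-0.0092,-0.0086,0,0,-4,0],
  [0.0024,-0.0112,-0.0386,0,0,-13,0],
  [0.0024,-0.0112,-0.0536,0,0,-23,0],
])

```text
time_s: 10.72
position: [591.3, 71.8, 166.8]
eef_rot: [-1.284, 2.866, -0.001]
contact_force: [0.1, -0.6, 0.0]
grip_width: 0.001
```

```bash
python3 - <<'E'
from h import *
c0=np.array([*pose(181,14)[:2],165,120]);c1=np.array([*pose(360,16)[:2],160,270])
rows([tuple(c0+(c1-c0)*k/15) for k in range(1,16)],tuple(c0)); state()
E
```

```text
[[-0.0044, 0.0019, np.float64(0.0003), 0, 0, np.float64(-10.0), 0], [-0.0089, 0.0037, np.float64(0.0007), 0, 0, np.float64(-20.0), 0], [-0.0133, 0.0056, np.float64(0.001), 0, 0, np.float64(-30.0), 0], [-0.0177, 0.0074, np.float64(0.0013), 0, 0, np.float64(-40.0), 0], [-0.0221, 0.0093, np.float64(0.0017), 0, 0, np.float64(-50.0), 0]]
[[-0.0043, -0.0022, np.float64(0.0003), 0, 0, np.float64(-10.0), 0], [-0.0085, -0.0044, np.float64(0.0007), 0, 0, np.float64(-20.0), 0], [-0.0128, -0.0066, np.float64(0.001), 0, 0, np.float64(-30.0), 0], [-0.0171, -0.0088, np.float64(0.0013), 0, 0, np.float64(-40.0), 0], [-0.0214, -0.011, np.float64(0.0017), 0, 0, np.float64(-50.0), 0]]
[[-0.0011, -0.0047, np.float64(0.0003), 0, 0, np.float64(-10.0), 0], [-0.0021, -0.0094, np.float64(0.0007), 0, 0, np.float64(-20.0), 0], [-0.0032, -0.014, np.float64(0.001), 0, 0, np.float64(-30.0), 0], [-0.0043, -0.0187, np.float64(0.0013), 0, 0, np.float64(-40.0), 0], [-0.0053, -0.0234, np.float64(0.0017), 0, 0, np.float64(-50.0), 0]]
t 10.72 pan [-20.8 -28. ] z 166.8 tooly_deg 120.5 F [-0.1 -0.6  0. ] q [-0.08  0.52  1.37  0.    1.25  2.22]
```

drive_tool([
  [-0.0044,0.0019,0,0,0,-10,0],
  [-0.0089,0.0037,0,0,0,-20,0],
  [-0.0133,0.0056,0,0,0,-30,0],
  [-0.0177,0.0074,0,0,0,-40,0],
  [-0.0221,0.0093,0,0,0,-50,0],
])

```text
time_s: 11.35
position: [598.8, 94.8, 165.2]
eef_rot: [2.376, -2.055, -0.0]
contact_force: [0.7, -0.5, 0.2]
grip_width: -0.0
```

drive_tool([
  [-0.0043,-0.0022,0,0,0,-10,0],
  [-0.0085,-0.0044,0,0,0,-20,0],
  [-0.0128,-0.0066,0,0,0,-30,0],
  [-0.0171,-0.0088,0,0,0,-40,0],
  [-0.0214,-0.011,0,0,0,-50,0],
])

```text
time_s: 11.98
position: [606.8, 117.5, 165.2]
eef_rot: [-3.022, 0.858, 0.001]
contact_force: [-1.0, -0.0, 0.4]
grip_width: 0.004
```

drive_tool([
  [-0.0011,-0.0047,0,0,0,-10,0],
  [-0.0021,-0.0094,0,0,0,-20,0],
  [-0.0032,-0.014,0,0,0,-30,0],
  [-0.0043,-0.0187,0,0,0,-40,0],
  [-0.0053,-0.0234,0,0,0,-50,0],
])

```text
time_s: 12.6
position: [614.7, 140.2, 165.2]
eef_rot: [-3.101, -0.499, 0.001]
contact_force: [0.1, 0.5, -0.1]
grip_width: 0.004
```

drive_tool([
  [0,0,0.02,0,0,0,0],
  [0,0,0.045,0,0,0,0],
  [0,0,0.053,0,0,0,0],
  [0,0.005,0.053,0,0,0,0],
  [0,0.005,0.053,0,0,0,0],
])

```text
time_s: 13.22
position: [616.8, 135.0, 113.4]
eef_rot: [3.103, 0.487, 0.003]
contact_force: [0.0, 1.0, -0.3]
grip_width: 0.001
```

```bash
python3 - <<'E'
from h import *
rows([pose(t,g) for t,g in ((360,6),(360,2),(358,0),(350,0),(341,0),(332,0),(323,0),(314,0),(305,0),(296,0),(287,0),(278,0),(269,0),(260,0),(251,0))])
E
```

```text
t 13.22 pan [22.8 24.4] z 113.4 tooly_deg 270.0 F [ 0.3  1.  -0.3] q [ 0.03  0.65  1.3  -0.    1.19 -0.28]
[[-0.0008, 0.0049, np.float64(0.0014), 0, 0, np.float64(0.0), 0], [-0.0008, 0.0089, np.float64(0.0014), 0, 0, np.float64(0.0), 0], [-0.0004, 0.0117, np.float64(0.0014), 0, 0, np.float64(2.0), 0], [0.0012, 0.0149, np.float64(0.0014), 0, 0, np.float64(10.0), 0], [0.0023, 0.0188, np.float64(0.0014), 0, 0, np.float64(19.0), 0]]
[[0.0018, 0.0036, 0.0, 0, 0, 9, 0], [0.0031, 0.0075, 0.0, 0, 0, 18, 0], [0.0037, 0.0115, 0.0, 0, 0, 27, 0], [0.0037, 0.0155, 0.0, 0, 0, 36, 0], [0.0031, 0.0195, 0.0, 0, 0, 45, 0]]
[[0.0018, 0.0036, 0.0, 0, 0, 9, 0], [0.0031, 0.0075, 0.0, 0, 0, 18, 0], [0.0037, 0.0115, 0.0, 0, 0, 27, 0], [0.0037, 0.0155, 0.0, 0, 0, 36, 0], [0.0031, 0.0195, 0.0, 0, 0, 45, 0]]
```

drive_tool([
  [-0.0008,0.0049,0.0014,0,0,0,0],
  [-0.0008,0.0089,0.0014,0,0,0,0],
  [-0.0004,0.0117,0.0014,0,0,2,0],
  [0.0012,0.0149,0.0014,0,0,10,0],
  [0.0023,0.0188,0.0014,0,0,19,0],
])

```text
time_s: 13.85
position: [624.3, 118.4, 111.1]
eef_rot: [-3.141, 0.041, -0.001]
contact_force: [0.1, 1.8, -0.3]
grip_width: 0.002
```

```bash
python3 - <<'E'
from h import *
state();print(np.round(pose(341),1))
E
```

```text
t 13.85 pan [24.9  6.3] z 111.1 tooly_deg 250.7 F [ 0.7  1.7 -0.3] q [0.   0.66 1.29 0.   1.2  0.03]
[ 25.2   5.6 112.  251. ]
```

Contact is good at 1.8 N. Continuing the arc.

drive_tool([
  [0.0018,0.0036,0,0,0,9,0],
  [0.0031,0.0075,0,0,0,18,0],
  [0.0037,0.0115,0,0,0,27,0],
  [0.0037,0.0155,0,0,0,36,0],
  [0.0031,0.0195,0,0,0,45,0],
])

```text
time_s: 14.48
position: [627.1, 98.6, 111.0]
eef_rot: [-2.886, 1.24, -0.001]
contact_force: [1.1, 0.6, -0.8]
grip_width: -0.001
```

drive_tool([
  [0.0018,0.0036,0,0,0,9,0],
  [0.0031,0.0075,0,0,0,18,0],
  [0.0037,0.0115,0,0,0,27,0],
  [0.0037,0.0155,0,0,0,36,0],
  [0.0031,0.0195,0,0,0,45,0],
])

```text
time_s: 15.1
position: [615.1, 82.8, 110.9]
eef_rot: [-2.191, 2.25, -0.001]
contact_force: [1.5, 1.2, -0.7]
grip_width: 0.002
```

```bash
python3 - <<'E'
from h import *
print(np.round(pose(251),1))
rows([pose(t,0,yaw=max(t-90,97)) for t in (244,236,228,220,212,205,199,194,190,187)])
E
```

```text
[  5.6 -25.2 112.  161. ]
t 15.1 pan [  5.3 -24.8] z 110.9 tooly_deg 160.7 F [ 1.8  0.6 -0.7] q [-0.05  0.63  1.34  0.    1.17  1.54]
[[0.0018, 0.0023, np.float64(-0.0011), 0, 0, np.float64(6.7), 0], [0.0031, 0.0057, np.float64(-0.0011), 0, 0, np.float64(14.7), 0], [0.0039, 0.0092, np.float64(-0.0011), 0, 0, np.float64(22.7), 0], [0.0042, 0.0128, np.float64(-0.0011), 0, 0, np.float64(30.7), 0], [0.004, 0.0164, np.float64(-0.0011), 0, 0, np.float64(38.7), 0]]
[[0.0015, 0.0028, 0.0, 0, 0, 7, 0], [0.0025, 0.0053, 0.0, 0, 0, 13, 0], [0.0031, 0.0075, 0.0, 0, 0, 18, 0], [0.0035, 0.0092, 0.0, 0, 0, 22, 0], [0.0036, 0.0106, 0.0, 0, 0, 25, 0]]
```

drive_tool([
  [0.0018,0.0023,-0.0008,0,0,6.7,0],
  [0.0031,0.0057,-0.0008,0,0,14.7,0],
  [0.0039,0.0092,-0.0008,0,0,22.7,0],
  [0.0042,0.0128,-0.0008,0,0,30.7,0],
  [0.004,0.0164,-0.0008,0,0,38.7,0],
])

```text
time_s: 15.72
position: [598.5, 79.1, 111.8]
eef_rot: [-1.323, 2.849, -0.001]
contact_force: [0.0, -0.9, -0.1]
grip_width: -0.006
```

drive_tool([
  [0.0015,0.0028,0,0,0,7,0],
  [0.0025,0.0053,0,0,0,13,0],
  [0.0031,0.0075,0,0,0,18,0],
  [0.0035,0.0092,0,0,0,22,0],
  [0.0036,0.0106,0,0,0,25,0],
])

```text
time_s: 16.35
position: [588.0, 83.1, 111.8]
eef_rot: [-0.679, 3.067, -0.001]
contact_force: [0.2, -1.0, 0.3]
grip_width: -0.002
```

```bash
python3 - <<'E'
from h import *
print(np.round(pose(187,yaw=97),1))
rows([pose(t,0,yaw=97) for t in (185,183,181,179,179)])
E
```

```text
[-20.2 -16.1 112.   97. ]
t 16.35 pan [-20.4 -16.3] z 111.8 tooly_deg 97.2 F [-0.2 -1.   0.3] q [-0.06  0.57  1.43 -0.    1.14  2.65]
[[0.0002, 0.001, np.float64(-0.0002), 0, 0, np.float64(0.2), 0], [0.0006, 0.0017, np.float64(-0.0002), 0, 0, np.float64(0.2), 0], [0.001, 0.0026, np.float64(-0.0002), 0, 0, np.float64(0.2), 0], [0.0014, 0.0034, np.float64(-0.0002), 0, 0, np.float64(0.2), 0], [0.0014, 0.0034, np.float64(-0.0002), 0, 0, np.float64(0.2), 0]]
```

drive_tool([
  [0.0002,0.001,0,0,0,0,0],
  [0.0006,0.002,0,0,0,0,0],
  [0.001,0.003,0,0,0,0,0],
  [0.0014,0.004,0,0,0,0,0],
  [0.0014,0.004,0,0,0,0,0],
])

```text
time_s: 16.98
position: [585.2, 86.3, 111.9]
eef_rot: [-0.684, 3.066, -0.001]
contact_force: [3.7, -3.8, -0.3]
grip_width: 0.001
```

drive_tool([
  [0,0.001,0,0,0,0,0],
  [0,0.002,0,0,0,0,0],
  [0,0.003,0,0,0,0,0],
  [0,0.003,0,0,0,0,0],
])

```text
time_s: 17.48
position: [583.8, 89.0, 111.8]
eef_rot: [-0.684, 3.066, -0.001]
contact_force: [3.6, -3.6, 0.3]
grip_width: -0.0
```

```bash
python3 - <<'E'
from h import *
state()
for t in (185,180,175,170,165): print(t,np.round(pose(t,yaw=97),1))
E
```

```text
t 17.48 pan [-22.6  -9.3] z 111.8 tooly_deg 97.4 F [ 2.3 -4.5  0.3] q [-0.05  0.57  1.44 -0.    1.13  2.66]
185 [-20.7 -15.4 112.   97. ]
180 [-22.  -13.5 112.   97. ]
175 [-23.1 -11.5 112.   97. ]
170 [-24.   -9.5 112.   97. ]
165 [-24.7  -7.3 112.   97. ]
```

The tangential force is now 4.5 N and the finger is about 0.19 rad past the zero, so the nut is seated against its spring. I retract, let it spring back, and look.

drive_tool([
  [0,-0.003,0,0,0,0,0],
  [0,-0.006,0,0,0,0,0],
  [0,-0.015,0,0,0,0,0],
  [0,-0.03,-0.01,0,0,-5,0],
  [0,-0.05,-0.04,0,0,-15,0],
])

```text
time_s: 18.1
position: [604.1, 43.5, 150.6]
eef_rot: [1.085, -2.944, -0.004]
contact_force: [-0.9, 0.4, 0.7]
grip_width: -0.003
```

drive_tool([
  [0,-0.05,-0.02,0,0,-5,0],
  [0,-0.1,-0.03,0,0,-5,0],
  [0,-0.13,-0.03,0,0,-5,0],
  [0,-0.13,-0.03,0,0,-5,0],
])

```text
time_s: 18.6
position: [689.0, -57.4, 180.5]
eef_rot: [1.203, -2.901, -0.002]
contact_force: [-1.6, 0.5, -0.2]
grip_width: 0.003
```

```bash
python3 - <<'E'
from h import *
T,S=look("pics/d2.png",c=(296,217),d=(335,273));state();pred(T,S,0.,115)
E
```

```text
t 18.7 pan [  32.8 -178.5] z 181.1 tooly_deg 117.4 F [-0.2 -0.6  0.1] q [-0.25  0.73  0.98  0.    1.44  2.1 ]
T ear 0 [294.5 209.7]
T ear 3 [299.3 225.3]
T bolt end [296.7 217.3]
S ear 0 [334.  279.4]
S ear 3 [336.  265.4]
S bolt end [335.1 270.7]
```

View pics/d2.png

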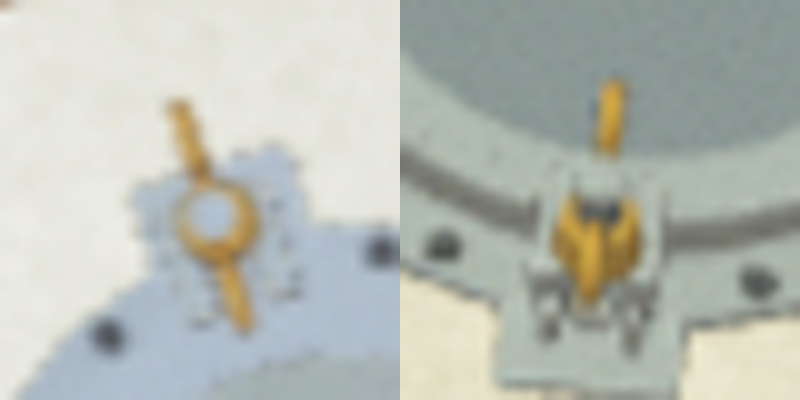

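Top crop: the wings run from (178,100) to (245,330), along the panel's x axis to within about 1°. The bolt end is at (296.7,217.7) against a predicted (296.7,217.3), so it is upright. I do a last numeric check that the nut is at zero and the panel and goods have not moved.

```bash
python3 - <<'E'
from h import *
T=cams.grab_frame("top");S=cams.grab_frame("scene")
m=brass(T)[200:235,280:315];m=cv2.morphologyEx(m,cv2.MORPH_OPEN,np.ones((2,2),np.uint8));ys,xs=np.nonzero(m)
P=np.array([cast(T,(x+280,y+200),115)[:2] for x,y in zip(xs,ys)],np.float32)
vx,vy,x0,y0=cv2.fitLine(P,cv2.DIST_L2,0,.01,.01).ravel();print("wing dir rel panel deg",(np.degrees(np.arctan2(vy,vx))-17.8+90)%180-90,"centre",pan((x0,y0)))
for n,f in(("top",T),("scene",S)):
    a=cv2.imread(f"pics/{n}0.png")[:,:,::-1].astype(int);d=(np.abs(a-f["pixels"]).max(2)>40).astype(np.uint8)
    k,_,st,_=cv2.connectedComponentsWithStats(cv2.morphologyEx(d,cv2.MORPH_OPEN,np.ones((2,2),np.uint8)));print(n,[s.tolist() for s in st[1:] if s[4]>12])
state()
E
```

```text
wing dir rel panel deg -0.59156036 centre [-9.79924175 -1.11292811]
top [[263, 128, 144, 278, 14324], [348, 174, 35, 24, 216], [284, 205, 23, 26, 228], [223, 311, 10, 2, 20], [199, 316, 83, 76, 4181], [357, 356, 2, 7, 14], [314, 359, 44, 54, 1616], [361, 361, 3, 8, 20], [373, 381, 56, 19, 486], [430, 385, 6, 5, 21], [218, 386, 6, 7, 23], [437, 387, 6, 7, 24], [228, 388, 10, 4, 22], [224, 396, 27, 32, 772], [378, 396, 76, 83, 5337], [315, 406, 12, 2, 24], [582, 408, 15, 13, 99], [604, 408, 6, 5, 20], [347, 410, 32, 67, 640], [331, 412, 15, 6, 44], [600, 413, 36, 15, 267], [307, 414, 5, 5, 16], [307, 421, 55, 46, 1779], [295, 423, 16, 34, 250], [542, 423, 14, 19, 129], [479, 422, 161, 58, 4487], [203, 431, 11, 28, 68], [223, 430, 25, 29, 609], [202, 441, 54, 39, 1083], [251, 443, 54, 37, 1352], [306, 459, 8, 20, 74], [432, 471, 22, 9, 93], [375, 473, 3, 7, 17], [457, 473, 18, 7, 88]]
scene [[175, 0, 56, 63, 1656], [215, 0, 144, 192, 6243], [335, 5, 28, 51, 707], [367, 24, 6, 3, 13], [375, 25, 6, 6, 18], [383, 29, 13, 7, 35], [407, 38, 9, 6, 32], [419, 42, 20, 13, 80], [404, 43, 92, 110, 3534], [387, 53, 32, 22, 362], [379, 55, 6, 4, 19], [365, 64, 3, 7, 14], [391, 81, 15, 3, 34], [371, 82, 29, 35, 526], [206, 107, 62, 59, 576], [356, 110, 41, 30, 431], [363, 114, 6, 8, 17], [373, 117, 5, 5, 14], [438, 121, 4, 5, 15], [339, 127, 50, 45, 1269], [464, 129, 11, 10, 50], [339, 141, 7, 6, 21], [255, 165, 28, 36, 322], [227, 186, 20, 17, 182], [241, 202, 11, 2, 22], [231, 204, 37, 55, 937], [322, 274, 26, 15, 149]]
t 18.8 pan [  33.  -177.9] z 181.7 tooly_deg 117.4 F [-0.1 -0.3  0.3] q [-0.25  0.73  0.98  0.    1.44  2.1 ]
```

```bash
python3 - <<'E'
from h import *
r.sign_off(); state()
E
```

```text
the job is handed in; nothing more can be done
the job is handed in; nothing more can be done
```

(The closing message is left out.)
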